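# Get the telescopic shelf brush out at full length

## Task

Get the telescopic shelf brush ready for the back of the show case: pull its drawer fully open by the knob; then, while the brush head still sits in its pocket in the drawer, squeeze the button on the side of the handle and draw the handle away from the head past the first stop to the second. Let the button spring out again so that the brush is locked at full length, then take hold of it clear of the button, lift it out and finish holding it still, at full length, with both its ends at least 15 cm above the worktop and nothing but the gripper touching it; do not put it down. Leave the other things on the counter and on the drawer unit where they are.

Things in the scene. Friction and masses are not known exactly. Their poses are not given: they have to be found in the camera images.
- drawer_unit: shallow wooden drawer unit on the worktop (fixed), 155 mm deep, 364 mm wide, 76 mm high, one drawer. Origin: at the worktop, under the middle of the front edge of its carcass. x points back into the unit, y to the left along its front (seen from the robot), z up. The drawer's front panel covers the carcass front: 14 mm thick, its top 70 mm high
- unit_drawer (a joint): the drawer's slide: 0 shut, 0.130 m fully open (its stop); the drawer moves along -x of the drawer unit, dragging with about 1.5 N. Inside: floor at z = 16 mm, side and back walls up to 46 mm; inner width 330 mm
- rest_rail (a point): middle of the top of the rail in the drawer on which the brush's handle lies: 20 mm wide, 18 mm above the drawer floor, 34 mm above the worktop, 210 mm long along the unit's y, 65 mm behind the inner face of the drawer front; 55 mm free on its front side, 60 mm on its rear side. The handle can be slid along it; moves with the drawer
- head_pocket (a point): middle of the floor of the open-topped pocket at the drawer's right-hand end, in which the brush head sits with 2 to 4 mm of play: the end wall on the handle side rises to 50 mm above the worktop, with a notch 16 mm wide, open at the top, for the rod, and holds the head back when the handle is drawn away; side walls to 40 mm
- drawer_knob (a point): centre of the head of the round brass knob on the middle of the drawer front: 25 mm across, 18 mm thick along the unit's x, this point 23 mm in front of the panel and 42 mm above the worktop. It moves with the drawer
- brush: the telescopic shelf brush, loose, lying shut in the drawer, head to the right. Handle: flat-sided bar 28 mm (y) by 24 mm (z), black with an aluminium front, from x = -95 to +57 mm. Origin: in the handle's underside; the axis is at z = 12 mm. x points to the head, y across, away from the button, z up. 230 mm long shut, 310 mm extended, about 0.18 kg
- brush_rod (a joint): how far the 9 mm rod is drawn out of the handle: 0 shut, 0.040 m first stop, 0.080 m second stop (the end). A catch locks it at these three (2 mm of play) while the button is out; with the button fully in it slides past the first stop with about 1 N of drag; if the button is let go on the way it locks at the next stop
- brush_button (a joint): the sprung side button of the handle: 0 out, 0.0055 m fully in (moves along +y of the brush). It takes 4 N at first and 9 N fully in; the catch is free beyond 0.0045. It springs out when let go, and locks the rod if that stands at a stop
- button_face (a point): centre of the button's face: a grey plate 36 mm long (x) and 13 mm high, standing 6 mm out of the handle's flank that faces the robot, 60 mm towards the tail from the brush's origin; pinching handle and button together across the handle (34 mm wide there) presses it
- brush_tip (a point): foremost lower edge of the bristles, on the head: a wooden block 60 x 36 x 16 mm centred on the axis, bristles below it. 135 mm ahead of the brush's origin when shut (plus the rod's value) and 28 mm below the axis
- brush_hold (a point): a point on the axis of the handle's front part, 20 mm ahead of the brush's origin, well off the button and about 10 mm from the balance point of the extended brush: a place to carry it by (28 mm wide)
- brush_tail (a point): the tail end of the handle, on the axis
- service_bell: bystander: counter bell, grey dome on a black foot, 76 x 76 x 60 mm
- price_stand: bystander: small white sign stand with a card, 45 x 88 x 68 mm
- pastry_tongs: bystander: steel pastry tongs lying flat, 330 x 65 x 39 mm
- honey_jar: bystander: honey jar, about 60 mm across, 86 mm high, on top of the drawer unit at its left rear
- pastille_tin: bystander: flat tin, 63 x 105 x 24 mm, on top of the drawer unit towards the rear

How it is judged:
By the outcome, as a careful person would: the job done as asked, in the order asked, and still so for the second after the job is handed in, while the arm keeps its last pose, push and grip.
It also fails if it takes over 51 s, if anything falls off the work surface, if the arm or the gripper's body presses on something with over 40 N, if the wrist force passes 120 N, or if a joint passes its speed limit or range.

## Robot

A 7-joint arm with a two-finger parallel gripper is mounted at the origin on a cart in front of the work surface, level with it; the furniture and walls round the work are solid. World frame = base frame: x ahead of the robot, y to its left, z up, the work surface at z = 0. Lengths are in m, angles in rad, forces in N, time in s.
With the tool pointing down it reaches from about 0.4 to 0.85 m from the base axis. Payload 10.4 kg.
Tool frame: the origin (TCP) lies between the finger pads; the fingertips stand 17 mm ahead of it and the grasp point (between the pads) lies 2 mm behind it; z points along the fingers, y is the line along which they close (so a half turn about z gives the same grasp; the last joint's range is limited). The gripper opens to 85 mm and grips with 20 to 120 N. Pads are 22 mm wide; open, the fingers measure 114 mm over their backs; the gripper's body (76 mm by 85 mm) begins 54 mm behind the grasp point. The pads swing forward as they close: fully open they stand 13 mm farther back than shut.
Start: joints at [-1.333, 0.332, -0.065, 1.46, 0.022, 1.35, -0.088], TCP at [0.161, 0.604, 0.248] pointing down, gripper open.
Joint ranges: [-2.6, 2.6], [-0.5, 2.12], [-1.47, 1.34], [0.16, 2.42], [-1.27, 4.41], [0.06, 2.06], [-2.6, 2.6]. Speed limits (rad/s): [2.22, 2.22, 2.79, 2.79, 3.14, 3.14, 3.14].

## Interface

Orientations are given as a unit quaternion [x, y, z, w].
In Python, from workcell import readout, imaging, manip gives the robot as it stands. The module is installed in compiled form; this text tells all that it offers.
- The arm moves only by the shell command python3 -m crank 'ROWS' [OPENING] [FORCE]. ROWS is JSON, a list of rows, each a list of 4 numbers: the shift along the tool's x, y, z as a fraction of full scale, then the turn about the tool's z as a fraction of full scale. In form: [[x, y, z, yaw], ...]. A call has 1 to 5 rows; each row is the pose to reach, as a shift and turn from the pose commanded when the call began, along the tool's axes at that moment; what a row does not reach only later rows make up. Full scale, the value 1, is 400 mm for a shift and 60 degrees for a turn. A row lasts 1/12 s, in which the tool goes at most 41.7 mm and 7.16 degrees, less where a joint would pass 70% of its speed; a pose out of reach is approached as far as the arm can. A call with a number of a shift or a turn outside -1 to 1 is refused whole. A call with a gripper value outside its range is refused whole. OPENING is the gripper command: -1 is shut, 1 is fully open, values between are in proportion, set as the call begins (- or left out, the last holds). The fingers move at their own pace and stop on an object; FORCE is the grip in N (left out, the last holds). Time passes only in rows, so rows that repeat a pose let the fingers close. It gives the time, the measured TCP pose, the force, the opening and the grip force at its end, in the units of the state.
- readout.get_obs(): the state, without advancing time (a new reading comes with each control period).
- imaging.camera(name): name is "side" or "top" or "wrist"; returns a dict with "color" (384x512x3 uint8, red, green, blue), "fx", "fy", "cx", "cy" (pixels), "k1" (the pictures are not rectified: a ray, as slopes to the right and down, at radius r is drawn at 1 + k1 r^2 times it, then the intrinsics apply), "rvec" (rotation vector, rad) and "tvec" (3), from world to camera coordinates, as OpenCV has them. Camera axes: x right, y down, z forward; pixel columns grow to the right and rows downward; lengths in m; the calibration is good to about 2 mm. A picture is of the moment at which its call begins. There is no depth.
- manip.hand_in(): hands the job in; it is judged then, once.
The state is a dict: "clock": time; "joint_pos": joint angles; "joint_velocities": joint speeds; "tau": joint torques, N m; "position": TCP position; "ee_rot": TCP orientation; "ft_force": force on the tool from outside, world axes, zero at the start; "torque": the same for the moment, N m; "grip_width": opening from 0.0 (shut) to 1.0 (fully open); "grasp_force": force on a finger pad.
Only numpy, scipy, OpenCV 4.12 (cv2) and the standard library are available. Lean on these libraries where they do the work, as an engineer would, in place of code of your own. Each camera call takes 0.05 s, during which the arm holds its last target. There are 200 camera calls.

## Working session

There is one attempt and no reset: what is moved stays moved. The work goes in short steps, Python scripts to look and compute and a shell command to move; the robot and the scene stay as the last step left them, time stands still between calls to the robot, and variables do not carry over. Pictures are saved under pics/ and viewed, at most 11 in all, crops included, and the job is handed in when it is done.

```bash
mkdir -p pics
cat > h.py <<'E'
import numpy as np, cv2
from scipy.spatial.transform import Rotation as R
from workcell import readout, imaging, manip
def cam(n):
    c=imaging.camera(n); K=np.array([[c['fx'],0,c['cx']],[0,c['fy'],c['cy']],[0,0,1]],float)
    return c,K,np.array([c['k1'],0,0,0],float),np.array(c['rvec'],float),np.array(c['tvec'],float)
def save(n,f,crop=None,s=1):
    c=cam(n); im=c[0]['color'][:,:,::-1]
    np.save(f'{n}.npy',np.array([c[1],c[2],c[3],c[4]],dtype=object),allow_pickle=True)
    if crop: im=im[crop[1]:crop[3],crop[0]:crop[2]]
    cv2.imwrite('pics/'+f,cv2.resize(im,None,fx=s,fy=s,interpolation=cv2.INTER_CUBIC))
def ray(n,px):
    K,d,r,t=np.load(f'{n}.npy',allow_pickle=True); 
    u=cv2.undistortPoints(np.array([[px]],float),K,d)[0,0]
    M=cv2.Rodrigues(r)[0]; return -M.T@t, M.T@np.array([u[0],u[1],1])
def atz(n,px,z):
    o,v=ray(n,px); return o+v*(z-o[2])/v[2]
def proj(n,P):
    K,d,r,t=np.load(f'{n}.npy',allow_pickle=True)
    return cv2.projectPoints(np.array(P,float).reshape(-1,3),r,t,K,d)[0].reshape(-1,2)
def totool(dw):
    return R.from_quat(readout.get_obs()['ee_rot']).inv().apply(dw)/0.4
E
python3 - <<'E'
from h import *
save('top','top1.png',s=1.5); save('side','side1.png',s=1.5)
o=readout.get_obs(); print(o['position'],R.from_quat(o['ee_rot']).as_matrix().round(3),o['grip_width'],o['clock'])
for n in('top','side'): print(n,ray(n,(256,192)))
E
```

```text
[0.16108632 0.6035715  0.24758574] [[-0.966  0.258 -0.   ]
 [ 0.258  0.966 -0.001]
 [-0.    -0.001 -1.   ]] 0.9997332165540224 0.1
top (array([ 0.40821186, -0.11260072,  1.4321786 ]), array([ 0.07879932,  0.01660168, -0.99691764]))
side (array([ 0.1264879 , -1.06563744,  0.55371689]), array([ 0.3694014 ,  0.82822034, -0.42148225]))
```

View pics/top1.png

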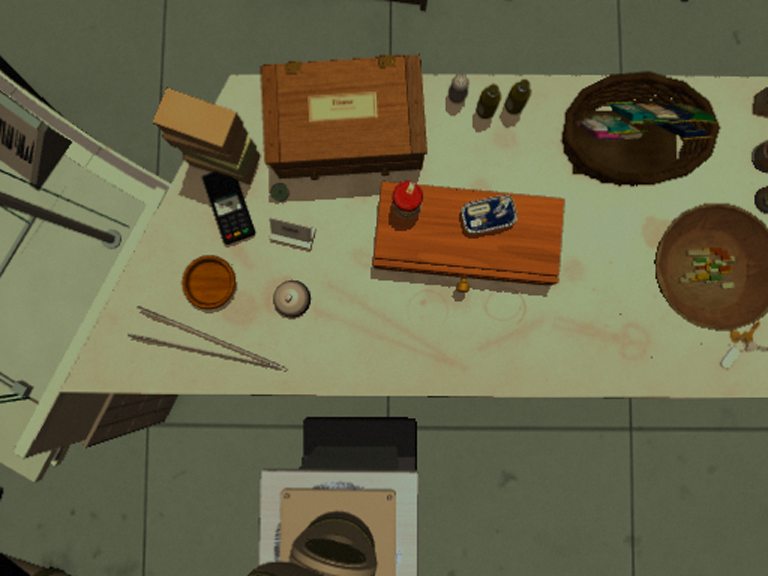

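View pics/side1.png

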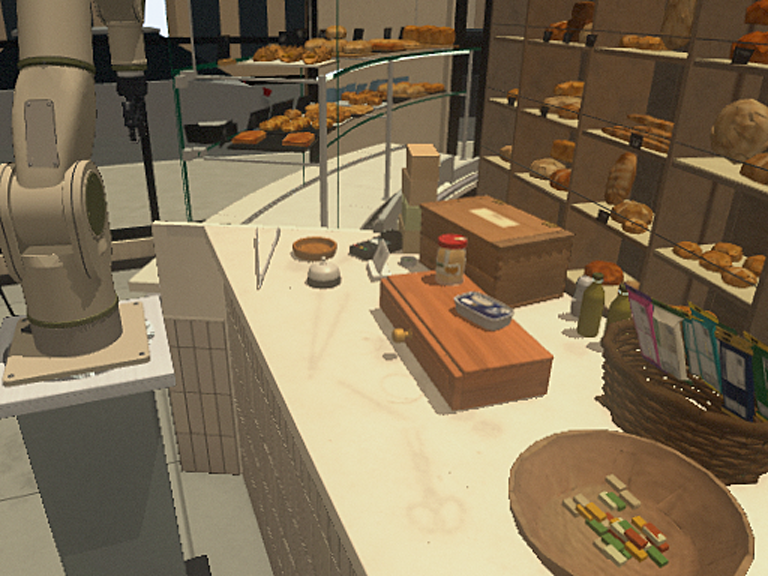

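Top view: the unit's top corners are at about (383,182), (564,198), (558,277) and (374,262), and the knob is at (462,287). In the side view the knob is at (400,335). The area in front of the drawer is free.

Run:
```python
from h import *
for p in [(383,182),(564,198),(558,277),(374,262)]: print(atz('top',(p[0]/1.5,p[1]/1.5),.076))
print('knob',atz('top',(462/1.5,287/1.5),.045))
o1,v1=ray('top',(462/1.5,287/1.5));o2,v2=ray('side',(400/1.5,335/1.5))
s=np.linalg.lstsq(np.c_[v1,-v2],o2-o1,rcond=None)[0];print(o1+v1*s[0],o2+v2*s[1])
import cv2
c=cv2.imread('pics/top1.png')
save('top','c1.png',(235,110,395,205),5)
```

```text
[ 0.72610838 -0.08668553  0.076     ]
[ 0.69532106 -0.44420967  0.076     ]
[ 0.53861556 -0.42939838  0.076     ]
[ 0.56639112 -0.07009683  0.076     ]
knob [ 0.52064468 -0.24499815  0.045     ]
[ 0.52095274 -0.24536091  0.04119919] [ 0.52477904 -0.24693446  0.0416595 ]
```

View pics/c1.png

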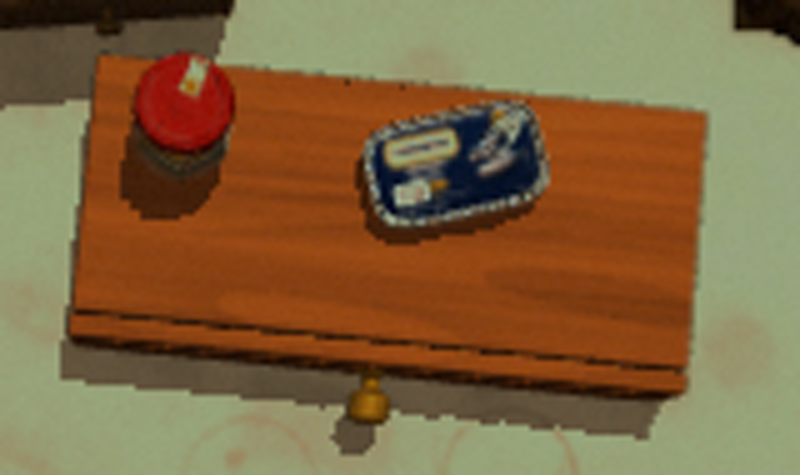

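The crop shows the carcass front line from (76,312) to (687,368), the back edge from (98,55) to (707,112), and the knob head at about (369,402).

Run:
```python
from h import *
f=lambda x,y,z:atz('top',(235+(x+.5)/5-.5,110+(y+.5)/5-.5),z)
BL,BR,FR,FL=[f(*p,.076) for p in[(98,55),(707,112),(687,368),(76,312)]]
print(BL,BR,FR,FL,np.linalg.norm(BL-BR),np.linalg.norm(FL-FR),np.linalg.norm(BL-FL))
d=(BL-BR+FL-FR)[:2]; yaw=np.arctan2(-d[0],d[1]); print('yaw',np.degrees(yaw))
c=(BL+BR+FL+FR)[:2]/4; ux=np.array([np.cos(yaw),np.sin(yaw)]); uy=np.array([-ux[1],ux[0]])
O=c-ux*.0775; print('O',O,'ux',ux)
k=O-ux*.037; print('knob pred',k,'meas',f(369,402,.045))
# fingers: tool x along -? closing along unit y or z ; tool y axis = uy up to half turn
o=readout.get_obs(); ty=R.from_quat(o['ee_rot']).as_matrix()[:,1]; 
print('tool yaw of y', np.degrees(np.arctan2(ty[1],ty[0])),'uy ang',np.degrees(np.arctan2(uy[1],uy[0])))
```

```text
[ 0.72832345 -0.08330001  0.076     ] [ 0.69532106 -0.44420967  0.076     ] [ 0.54292886 -0.42947489  0.076     ] [ 0.57428951 -0.07140771  0.076     ] 0.3624154280357102 0.3594378914453134 0.15449233250804062
yaw -5.115501430613699
O [ 0.5580244  -0.25018788] ux [ 0.99601698 -0.08916377]
knob pred [ 0.52117177 -0.24688882] meas [ 0.52465124 -0.24621082  0.045     ]
tool yaw of y 75.05714097428128 uy ang 84.88449856938631
```

```bash
python3 -m crank '[[-0.085,-0.056,0,-0.08],[-0.17,-0.112,0,-0.164],[-0.255,-0.168,0,-0.164],[-0.338,-0.224,0,-0.164],[-0.423,-0.28,0,-0.164]]' 1
python3 -m crank '[[-0.085,-0.07,0,0],[-0.17,-0.14,0,0],[-0.255,-0.21,0,0],[-0.33,-0.28,0,0],[-0.4,-0.36,0,0]]'
python3 - <<'E'
from h import *
o=readout.get_obs();print(o['clock'],o['position'],o['joint_pos']); print(totool(np.array([.522,-.2465,.06])-o['position']))
ty=R.from_quat(o['ee_rot']).as_matrix()[:,1];print('deg',np.degrees(np.arctan2(ty[1],ty[0])))
E
```

```text
clock: 0.57
position: [0.2966, 0.4503, 0.2481]
ee_rot: [0.044, 0.999, -0.0, -0.0]
ft_force: [1.0, 0.8, -0.3]
grip_width: 1.0
grasp_force: 0.0
clock: 0.98
position: [0.4391, 0.2986, 0.2482]
ee_rot: [0.044, 0.999, 0.0, 0.0]
ft_force: [0.3, 0.4, 0.1]
grip_width: 1.002
grasp_force: 0.0
0.9833 [0.43912395 0.2986065  0.24821966] [-0.84997817  0.1207151   0.18170986  1.7200085  -0.02262531  1.30271834
  0.81823802]
[-0.32743197 -1.33903963  0.47035867]
deg 84.90146994796508
```

```bash
python3 -m crank '[[-0.03,-0.098,0,0],[-0.06,-0.196,0,0],[-0.09,-0.294,0,0],[-0.12,-0.392,0,0],[-0.15,-0.49,0,0]]' >/dev/null
python3 -m crank '[[-0.03,-0.095,0.01,0],[-0.06,-0.19,0.03,0],[-0.09,-0.285,0.05,0],[-0.12,-0.38,0.07,0],[-0.15,-0.47,0.1,0]]'
python3 - <<'E'
from h import *
o=readout.get_obs();print(o['clock'],o['position'],o['joint_pos']); print(totool(np.array([.522,-.2465,.043])-o['position']))
save('wrist','w1.png')
E
```

```text
clock: 1.82
position: [0.5235, -0.0952, 0.2086]
ee_rot: [0.045, 0.999, 0.0, 0.001]
ft_force: [1.2, 0.4, -0.7]
grip_width: 0.999
grasp_force: 0.0
1.8167 [ 0.52352345 -0.09523634  0.20863563] [-0.40092133  0.1570044   0.54909954  1.78871011 -0.08745663  1.21835286
  1.65429871]
[-0.0292896  -0.3771106   0.41402696]
```

View pics/w1.png

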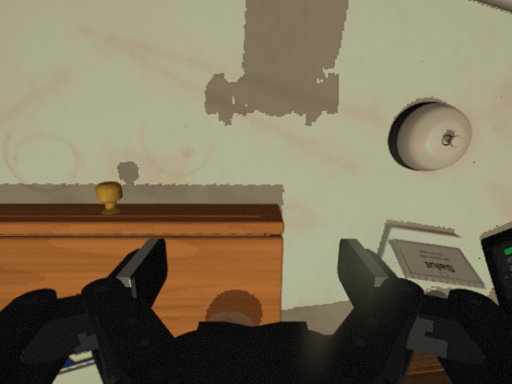

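The wrist view shows the knob head at about (109,188), and the drawer front's left end at (281,210).

```bash
python3 - <<'E'
from h import *
print(atz('wrist',(109,188),.045), proj('wrist',[.522,-.2465,.042]))
E
python3 -m crank '[[0,-0.09,0.02,0],[-0.01,-0.18,0.05,0],[-0.02,-0.27,0.1,0],[-0.029,-0.36,0.15,0],[-0.029,-0.377,0.23,0]]' | head -2
python3 -m crank '[[0,0,0.08,0],[0,0,0.15,0],[0,0,0.18,0],[0,0,0.18,0],[0,0,0.18,0]]' |head -4
python3 - <<'E'
from h import *
o=readout.get_obs();print(o['position'])
E
```

```text
[ 0.51633567 -0.24512435  0.045     ] [[110.29512338 192.58247844]]
clock: 2.28
position: [0.521, -0.2514, 0.1175]
clock: 2.7
position: [0.5216, -0.2441, 0.0448]
ee_rot: [0.044, 0.999, -0.0, -0.0]
ft_force: [0.0, -0.3, 0.7]
[ 0.5216077  -0.2441177   0.04478274]
```

```bash
python3 -m crank '[[0,0,0,0],[0,0,0,0],[0,0,0,0],[0,0,0,0],[0,0,0,0]]' -1 40
python3 -m crank '[[0,0,0,0],[0.05,0,0,0],[0.12,0,0,0],[0.19,0,0,0],[0.26,0,0,0]]' 
python3 -m crank '[[0.03,0,0,0],[0.05,0,0,0],[0.065,0,0,0],[0.072,0,0,0],[0.075,0,0,0]]'
python3 - <<'E'
from h import *
o=readout.get_obs();print(o['position'],o['joint_pos'])
E
```

```text
clock: 3.12
position: [0.5218, -0.2458, 0.0453]
ee_rot: [0.045, 0.999, -0.001, 0.001]
ft_force: [-4.4, -29.1, 5.8]
grip_width: 0.302
grasp_force: 15.3
clock: 3.53
position: [0.4181, -0.2371, 0.0455]
ee_rot: [0.045, 0.999, -0.002, 0.002]
ft_force: [0.9, -10.2, 10.7]
grip_width: 0.271
grasp_force: 43.9
clock: 3.95
position: [0.392, -0.2347, 0.0457]
ee_rot: [0.045, 0.999, -0.003, 0.005]
ft_force: [22.4, -13.6, -26.0]
grip_width: 0.271
grasp_force: 40.8
[ 0.39196839 -0.23474885  0.04571896] [-0.1537412   0.21602413  0.64550057  2.13707992 -0.17549549  0.82683145
  2.07982326]
```

```bash
python3 -m crank '[[-0.005,0,0,0],[-0.005,0,0,0],[-0.005,0,0,0],[-0.005,0,0,0],[-0.005,0,0,0]]' 1 | grep -E 'force|width'
python3 -m crank '[[0.0,0,-0.07,0],[0.0,0,-0.17,0],[0.0,0,-0.27,0],[0,0,-0.37,0],[0,0,-0.45,0]]'
python3 - <<'E'
from h import *
o=readout.get_obs();print(o['position'],o['joint_pos'])
save('top','t2.png',(210,110,410,260),4); save('wrist','w2.png',s=1.5)
E
```

```text
ft_force: [-0.7, -0.0, -0.1]
grip_width: 0.96
grasp_force: 0.0
clock: 4.78
position: [0.3898, -0.2328, 0.2272]
ee_rot: [0.045, 0.999, -0.0, 0.001]
ft_force: [1.7, 0.3, -0.4]
grip_width: 1.002
grasp_force: 0.0
[ 0.38979461 -0.23279225  0.22720945] [-0.23802013 -0.08279596  0.65467772  1.94965729  0.05232343  1.25626108
  1.87989688]
```

View pics/t2.png

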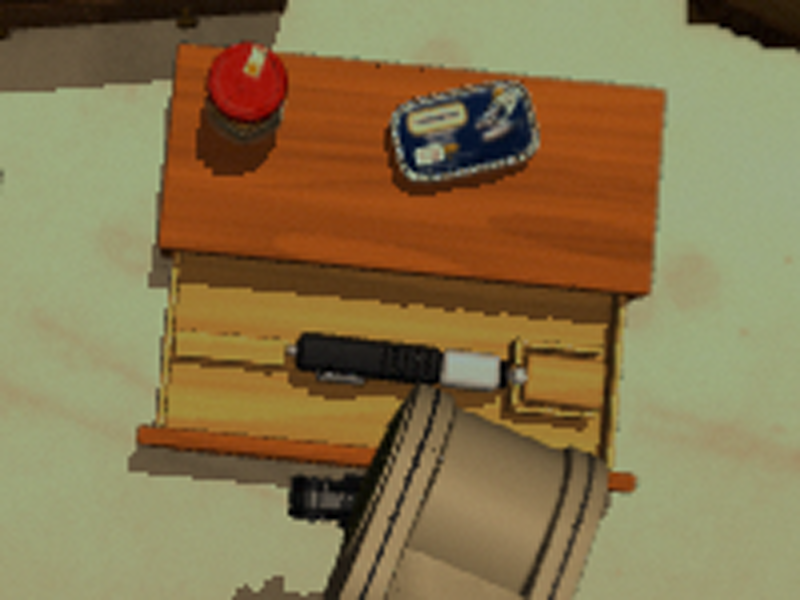

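View pics/w2.png

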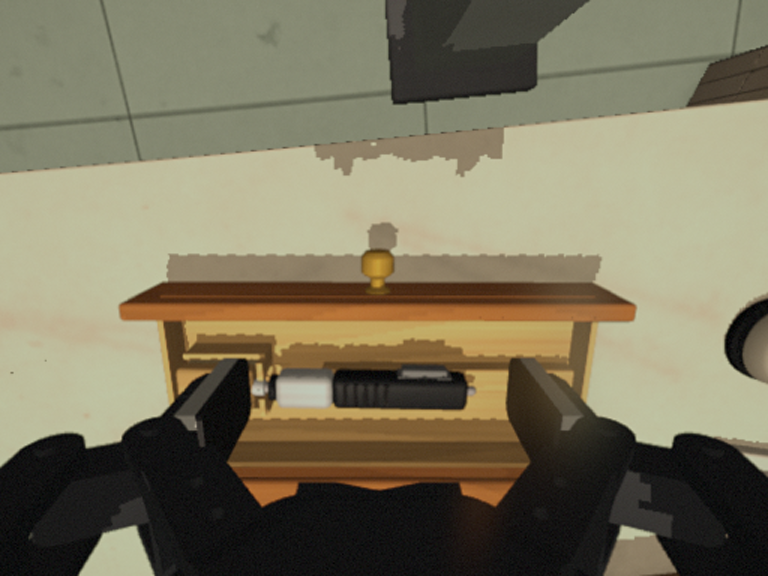

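Top crop: the handle's tail is at (299,354), the end of the aluminium at (502,371) and the button at (341,377). Wrist view: the tail is at (467,390), the button at (425,372) and the front end at (272,388). The drawer is fully open and the brush lies on the rail.

Run:
```python
from h import *
t=lambda x,y,z:atz('top',(210+(x+.5)/4-.5,110+(y+.5)/4-.5),z)
w=lambda x,y,z:atz('wrist',((x+.5)/1.5-.5,(y+.5)/1.5-.5),z)
ux=np.array([.99602,-.08916,0]);uy=np.array([.08916,.99602,0]);O=np.array([.558,-.2502,0])
for n,p in dict(tail=t(299,352,.055),front=t(502,369,.055),btn=t(341,377,.048),wtail=w(467,392,.05),wfront=w(272,390,.05),wbtn=w(425,372,.048)).items():
    print(n,p.round(4),'unit',((p-O)@ux).round(4),((p-O)@uy).round(4))
print('knob now unit', ((w(377,262,.045)-O)@ux))
```

```text
tail [ 0.5008 -0.174   0.055 ] unit -0.0638 0.0708
front [ 0.4889 -0.3242  0.055 ] unit -0.0622 -0.0799
btn [ 0.4828 -0.2055  0.048 ] unit -0.0789 0.0378
wtail [ 0.5009 -0.1738  0.05  ] unit -0.0637 0.071
wfront [ 0.4851 -0.3287  0.05  ] unit -0.0656 -0.0847
wbtn [ 0.4815 -0.206   0.048 ] unit -0.0802 0.0372
knob now unit -0.16866246351931766
```

```bash
python3 -m crank '[[-0.06,0.02,0,-0.118],[-0.12,0.04,0,-0.236],[-0.18,0.06,0,-0.354],[-0.24,0.086,0,-0.472],[-0.261,0.086,0,-0.59]]' 0.4 | head -3
python3 -m crank '[[0,0,0,-0.118],[0,0,0,-0.236],[0,0,0,-0.354],[0,0,0,-0.472],[0,0,0,-0.59]]' | head -3
python3 -m crank '[[0,0,0,-0.118],[0,0,0,-0.236],[0,0,0,-0.32],[0,0,0,-0.32]]' | head -3
python3 - <<'E'
from h import *
o=readout.get_obs();print(o['position'],o['joint_pos'],o['grip_width']); print(totool(np.array([.4966,-.208,.046])-o['position']))
M=R.from_quat(o['ee_rot']).as_matrix();print(M.round(3),np.degrees(np.arctan2(M[1,1],M[0,1])))
E
```

```text
clock: 5.3
position: [0.4998, -0.2045, 0.2231]
ee_rot: [-0.266, 0.964, 0.0, -0.0]
clock: 5.72
position: [0.4937, -0.2082, 0.2109]
ee_rot: [-0.365, 0.931, 0.005, -0.018]
clock: 6.05
position: [0.4901, -0.2058, 0.1963]
ee_rot: [-0.431, 0.901, 0.015, -0.039]
[ 0.49013368 -0.20584084  0.19626742] [ 0.91340877  0.2988825  -0.73014196  1.68695057  0.22840134  1.3173933
  2.59419169] 0.7001355608894974
[-0.02755409 -0.03856686  0.3730559 ]
[[-0.625 -0.776 -0.083]
 [-0.779  0.627 -0.007]
 [ 0.058  0.06  -0.997]] 141.06004212191084
```

```bash
python3 -m crank '[[0,0,0,0.118],[0,0,0,0.236],[0,0,0,0.354],[0,0,0,0.472],[0,0,0,0.59]]' | head -3
python3 - <<'E'
from h import *
o=readout.get_obs();print(o['position'],o['joint_pos'],o['grip_width'])
M=R.from_quat(o['ee_rot']).as_matrix();print(M.round(3),np.degrees(np.arctan2(M[1,1],M[0,1])))
E
```

```text
clock: 6.47
position: [0.4901, -0.2061, 0.196]
ee_rot: [-0.133, 0.99, 0.002, -0.042]
[ 0.49010542 -0.20612136  0.19599551] [ 0.83882078  0.28065604 -0.63731048  1.69024486  0.19660957  1.31017289
  1.99227475] 0.7000724666767283
[[-0.961 -0.263 -0.084]
 [-0.263  0.965 -0.007]
 [ 0.082  0.016 -0.996]] 105.24485447868292
```

```bash
python3 -m crank '[[0,0,-0.03,0.118],[0,0,-0.06,0.236],[0,0,-0.1,0.354],[0,0,-0.15,0.472],[0,0,-0.2,0.59]]' | head -2
python3 -m crank '[[0,0,-0.05,0.118],[0,0,-0.1,0.236],[0,0,-0.15,0.354],[0,0,-0.2,0.472],[0,0,-0.25,0.59]]' | head -2
python3 -m crank '[[0,0,-0.05,0.118],[0,0,-0.1,0.236],[0,0,-0.15,0.354],[0,0,-0.2,0.472],[0,0,-0.25,0.59]]' | head -2
cat > st.py <<'E'
from h import *
import sys
o=readout.get_obs();print(o['clock'],o['position'].round(4),np.round(o['joint_pos'],2),o['grip_width'])
M=R.from_quat(o['ee_rot']).as_matrix();print(M.round(3).tolist(),'yang',np.degrees(np.arctan2(M[1,1],M[0,1])))
if len(sys.argv)>1: print(totool(np.array(eval(sys.argv[1]))-o['position']))
E
python3 st.py
```

```text
clock: 6.88
position: [0.4967, -0.2053, 0.2764]
clock: 7.3
position: [0.5052, -0.2046, 0.3764]
clock: 7.72
position: [0.5136, -0.2039, 0.476]
7.7167 [ 0.5136 -0.2039  0.476 ] [ 0.61  0.25 -0.45  1.12  0.13  1.88  0.2 ] 0.7003138000697398
[[0.015, 0.996, -0.084], [1.0, -0.016, -0.007], [-0.009, -0.083, -0.996]] yang -0.9095536171747646
```

```bash
python3 -m crank '[[0,0,-0.06,0.035],[0,0,-0.12,0.07],[0,0,-0.18,0.07],[0,0,-0.24,0.07],[0,0,-0.3,0.07]]' | head -2; python3 st.py
```

```text
clock: 8.13
position: [0.5234, -0.2048, 0.5448]
8.1333 [ 0.5234 -0.2048  0.5448] [ 0.33  0.31 -0.09  0.87  0.06  2.05  0.19] 0.7001607945603924
[[0.081, 0.992, -0.099], [0.997, -0.081, -0.003], [-0.011, -0.099, -0.995]] yang -4.689005107574737
```

```bash
python3 -m crank '[[0,0,-0.04,0],[0,0,-0.08,0],[0,0,-0.12,0],[0,0,-0.16,0],[0,0,-0.2,0]]' | head -2; python3 st.py
```

```text
clock: 8.55
position: [0.5173, -0.2016, 0.5757]
8.55 [ 0.5173 -0.2016  0.5757] [-0.07  0.3   0.54  0.86 -0.12  2.06  0.31] 0.7019785586488575
[[0.082, 0.995, -0.055], [0.996, -0.083, -0.024], [-0.028, -0.053, -0.998]] yang -4.790588480616893
```

```bash
python3 -m crank '[[0,0,-0.03,0],[0,0,-0.06,0],[0,0,-0.09,0]]' | head -2; python3 st.py
```

```text
clock: 8.8
position: [0.5138, -0.1992, 0.5884]
8.8 [ 0.5138 -0.1992  0.5884] [-0.09  0.28  0.55  0.85 -0.12  2.06  0.31] 0.6981009139617093
[[0.08, 0.996, -0.031], [0.996, -0.081, -0.032], [-0.035, -0.029, -0.999]] yang -4.661006574906172
```

```bash
python3 -m crank '[[0,0,-0.03,0],[0,0,-0.06,0],[0,0,-0.09,0]]' | head -2; python3 st.py '[.4966,-.208,.12]'
```

```text
clock: 9.05
position: [0.5092, -0.1971, 0.6031]
9.05 [ 0.5092 -0.1971  0.6031] [-0.12  0.26  0.58  0.84 -0.12  2.06  0.31] 0.7018460329351128
[[0.081, 0.997, -0.005], [0.996, -0.081, -0.043], [-0.044, -0.001, -0.999]] yang -4.651519953481737
[ 0.02293596 -0.02763066  1.20799547]
```

```bash
python3 -m crank '[[0,0,0.1,0.008],[0,0,0.2,0.008],[0,0,0.3,0.008],[0,0,0.4,0.008],[0.02,-0.02,0.5,0.008]]' | head -2
python3 -m crank '[[0,0,0.1,0],[0,0,0.2,0],[0,0,0.3,0],[0,0,0.4,0],[0,0,0.47,0]]' | head -2;python3 st.py '[.4966,-.208,.048]'
```

```text
clock: 9.47
position: [0.5007, -0.1978, 0.4006]
clock: 9.88
position: [0.4986, -0.2048, 0.2117]
9.8833 [ 0.4986 -0.2048  0.2117] [-0.2   0.17  0.53  1.77 -0.04  1.22  0.25] 0.7025058304849476
[[0.089, 0.996, -0.008], [0.995, -0.089, -0.043], [-0.043, -0.004, -0.999]] yang -5.121123356798795
[ 0.00934108 -0.00279961  0.40920087]
```

```bash
python3 -m crank '[[0.003,0,0.09,0],[0.007,-0.003,0.18,0],[0.009,-0.003,0.26,0],[0.009,-0.003,0.33,0],[0.009,-0.003,0.37,0]]' 0.3 
python3 -m crank '[[0,0,0.02,0],[0,0,0.036,0],[0,0,0.036,0]]' 
python3 st.py '[.4966,-.208,.048]'
python3 - <<'E'
from h import *
save('top','t3.png',(210,110,410,260),4)
E
```

```text
clock: 10.3
position: [0.4968, -0.2074, 0.0639]
ee_rot: [0.738, 0.675, -0.018, 0.013]
ft_force: [-0.3, 0.7, -0.1]
grip_width: 0.65
grasp_force: 0.0
clock: 10.55
position: [0.4982, -0.2085, 0.0521]
ee_rot: [0.738, 0.675, -0.017, 0.014]
ft_force: [-0.2, 0.4, -0.3]
grip_width: 0.646
grasp_force: 0.0
10.55 [ 0.4982 -0.2085  0.0521] [-0.14  0.37  0.49  1.92 -0.17  0.89  0.34] 0.646186378084838
[[0.089, 0.996, -0.006], [0.995, -0.089, -0.043], [-0.044, -0.002, -0.999]] yang -5.112102327391105
[ 0.00126822 -0.00403508  0.01021511]
```

View pics/t3.png

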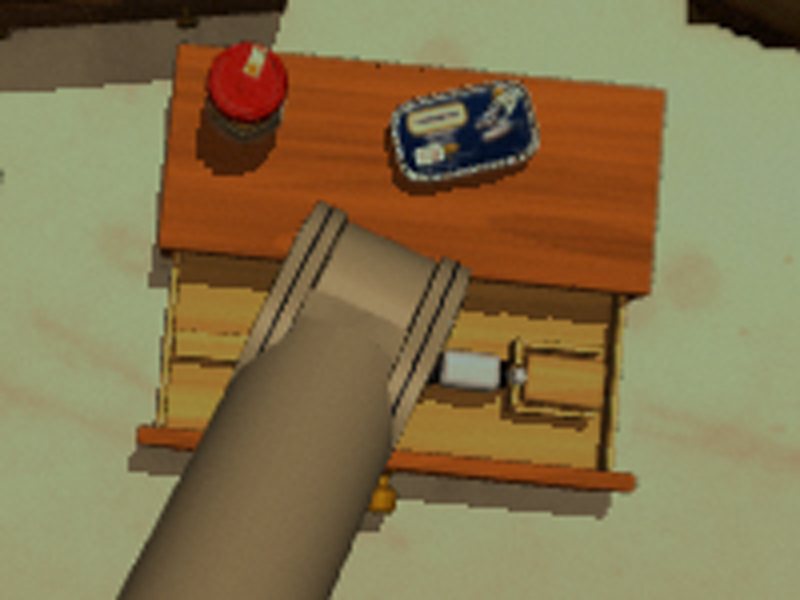

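```bash
python3 -m crank '[[0.001,-0.004,0.018,0],[0.001,-0.004,0.018,0]]' -1 35 
python3 -m crank '[[0,0,0,0],[0,0,0,0],[0,0,0,0],[0,0,0,0]]'
python3 -m crank '[[0,0,0,0],[0,0,0,0]]' 
python3 st.py
```

```text
clock: 10.77
position: [0.4967, -0.2081, 0.0453]
ee_rot: [0.738, 0.675, -0.016, 0.014]
ft_force: [4.5, -0.4, 5.6]
grip_width: 0.381
grasp_force: 7.5
clock: 11.1
position: [0.4971, -0.2082, 0.0457]
ee_rot: [0.738, 0.675, -0.016, 0.014]
ft_force: [-0.4, 0.8, 5.2]
grip_width: 0.324
grasp_force: 35.7
clock: 11.27
position: [0.4971, -0.2082, 0.0457]
ee_rot: [0.738, 0.675, -0.016, 0.014]
ft_force: [0.5, 0.4, 4.9]
grip_width: 0.319
grasp_force: 35.9
11.2667 [ 0.4971 -0.2082  0.0457] [-0.14  0.38  0.49  1.93 -0.17  0.88  0.35] 0.31945541759014734
[[0.089, 0.996, -0.005], [0.995, -0.089, -0.043], [-0.043, -0.001, -0.999]] yang -5.10289857194026
```

```bash
python3 -m crank '[[0.015,0,-0.0006,0],[0.045,0,-0.002,0],[0.075,0,-0.003,0],[0.105,0,-0.0045,0],[0.135,0,-0.006,0]]'
python3 -m crank '[[0.025,0,-0.001,0],[0.04,0,-0.0017,0],[0.055,0,-0.0024,0],[0.065,0,-0.0028,0],[0.065,0,-0.0028,0]]'
python3 st.py
```

```text
clock: 11.68
position: [0.5016, -0.1552, 0.0457]
ee_rot: [0.738, 0.674, -0.017, 0.015]
ft_force: [-0.2, -5.3, 4.8]
grip_width: 0.319
grasp_force: 35.6
clock: 12.1
position: [0.5041, -0.1283, 0.0457]
ee_rot: [0.738, 0.675, -0.017, 0.015]
ft_force: [0.1, -1.3, 6.7]
grip_width: 0.325
grasp_force: 36.2
12.1 [ 0.5041 -0.1283  0.0457] [-0.27  0.34  0.47  1.97 -0.14  0.87  0.17] 0.32454336693973107
[[0.089, 0.996, -0.005], [0.995, -0.089, -0.044], [-0.044, -0.001, -0.999]] yang -5.1017928868315074
```

```bash
python3 -m crank '[[0.005,0,0,0],[0.009,0,0,0],[0.012,0,0,0],[0.012,0,0,0]]'
python3 st.py
python3 - <<'E'
from h import *
save('side','s4.png',(230,150,400,280),4)
E
```

```text
clock: 12.43
position: [0.5045, -0.1252, 0.0457]
ee_rot: [0.738, 0.674, -0.017, 0.015]
ft_force: [-1.5, -6.9, 7.2]
grip_width: 0.323
grasp_force: 36.0
12.4333 [ 0.5045 -0.1252  0.0457] [-0.28  0.34  0.47  1.97 -0.14  0.87  0.16] 0.322657593997172
[[0.09, 0.996, -0.004], [0.995, -0.09, -0.045], [-0.046, -0.0, -0.999]] yang -5.184909373606755
```

View pics/s4.png

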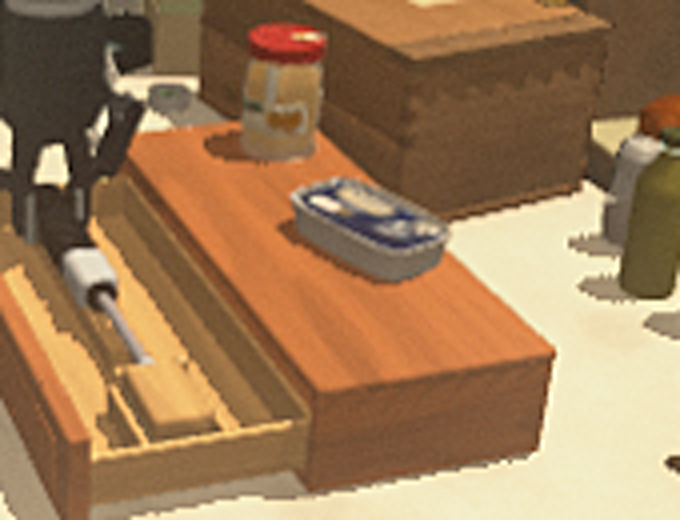

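The rod is drawn out, with the alu end at about (95,285) and the head at (165,395) still in its pocket. I'll pull a little further to confirm the end stop.

```bash
python3 -m crank '[[0.005,0,0,0],[0.008,0,0,0],[0.008,0,0,0]]'
python3 st.py
```

```text
clock: 12.73
position: [0.5045, -0.125, 0.0457]
ee_rot: [0.739, 0.673, -0.018, 0.016]
ft_force: [-1.0, -16.2, 6.1]
grip_width: 0.323
grasp_force: 35.4
12.7333 [ 0.5045 -0.125   0.0457] [-0.29  0.34  0.47  1.97 -0.13  0.87  0.15] 0.3230789642968731
[[0.093, 0.996, -0.004], [0.995, -0.093, -0.048], [-0.048, 0.0, -0.999]] yang -5.331148041137371
```

```bash
python3 -m crank '[[-0.008,0,0,0],[-0.008,0,0,0]]' | grep -E 'ft|pos'
python3 -m crank '[[0,0,0,0],[0,0,0,0],[0,0,0,0],[0,0,0,0]]' 0.3
python3 st.py '[.4974,-.2047,.046]'
python3 - <<'E'
from h import *
save('side','s5.png',(200,150,400,290),4)
E
```

```text
position: [0.5044, -0.1252, 0.0457]
ft_force: [-0.8, -6.1, 7.9]
clock: 13.23
position: [0.504, -0.1231, 0.0448]
ee_rot: [0.738, 0.675, -0.017, 0.014]
ft_force: [-0.1, -0.0, -0.1]
grip_width: 0.649
grasp_force: 0.0
13.2333 [ 0.504  -0.1231  0.0448] [-0.28  0.34  0.47  1.97 -0.14  0.87  0.16] 0.6492737409459378
[[0.088, 0.996, -0.006], [0.995, -0.089, -0.043], [-0.043, -0.002, -0.999]] yang -5.080816363787704
[-0.20452868  0.00159852  0.00584895]
```

View pics/s5.png

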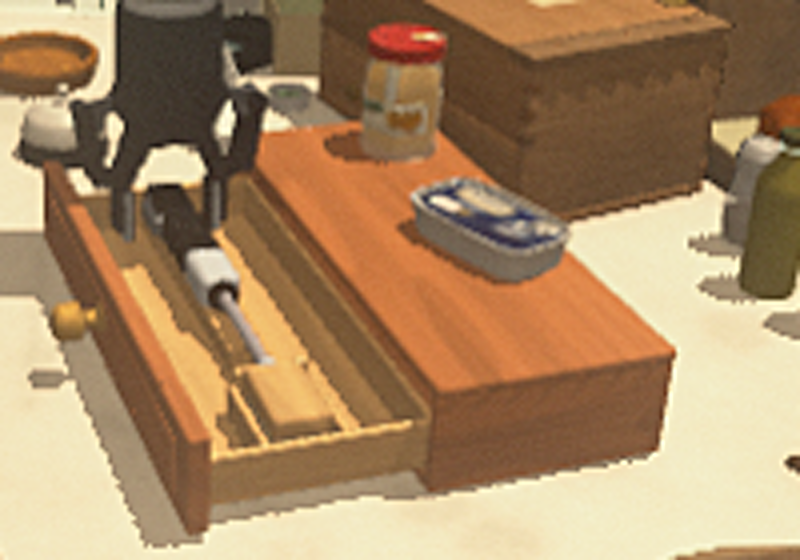

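The fingers are free of the handle and the button is out. The brush is extended, with its head still in the pocket. Next I'll slide along to the hold point and grip there.

```bash
python3 -m crank '[[-0.05,0,0.001,0],[-0.11,0.001,0.003,0],[-0.17,0.0015,0.005,0],[-0.204,0.0015,0.006,0],[-0.204,0.0015,0.006,0]]' | grep -E 'pos|ft'
python3 -m crank '[[0,0,0,0],[0,0,0,0],[0,0,0,0],[0,0,0,0],[0,0,0,0]]' -1 80
python3 -m crank '[[0,0,0,0],[0,0,0,0],[-0.001,0,-0.02,0],[-0.002,0,-0.05,0],[-0.004,0,-0.09,0]]'
python3 st.py
python3 - <<'E'
from h import *
save('side','s6.png',(200,110,400,260),4)
E
```

```text
position: [0.4967, -0.2084, 0.0464]
ft_force: [-0.3, -0.8, 0.2]
clock: 14.12
position: [0.4981, -0.2038, 0.0463]
ee_rot: [0.737, 0.675, -0.016, 0.014]
ft_force: [1.2, 2.8, 1.8]
grip_width: 0.317
grasp_force: 79.0
clock: 14.53
position: [0.4965, -0.2053, 0.0824]
ee_rot: [0.738, 0.675, -0.018, 0.013]
ft_force: [-0.0, 0.4, -1.8]
grip_width: 0.314
grasp_force: 78.7
14.5333 [ 0.4965 -0.2053  0.0824] [-0.16  0.32  0.51  1.91 -0.13  0.95  0.32] 0.31389884566874837
[[0.089, 0.996, -0.008], [0.995, -0.09, -0.043], [-0.044, -0.004, -0.999]] yang -5.1475041493107225
```

View pics/s6.png

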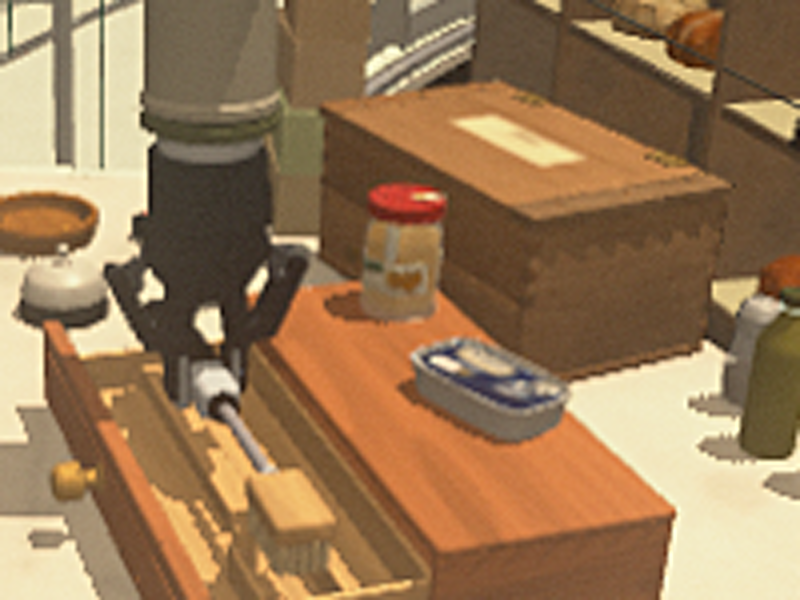

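The brush is held on its aluminium front, level, and the head is coming out of the pocket. I'll lift the rest of the way.

```bash
python3 -m crank '[[-0.002,0,-0.05,0],[-0.005,0,-0.12,0],[-0.009,0,-0.2,0],[-0.013,0,-0.29,0],[-0.016,0,-0.37,0]]' | head -2
python3 -m crank '[[-0.002,0,-0.05,0],[-0.003,0,-0.08,0],[-0.004,0,-0.1,0],[-0.004,0,-0.1,0],[-0.004,0,-0.1,0]]'
python3 -m crank '[[0,0,0,0],[0,0,0,0],[0,0,0,0],[0,0,0,0],[0,0,0,0]]' | grep -E 'grip|ft|pos|clock'
python3 - <<'E'
from h import *
save('side','s7.png',(180,60,400,225),3.5)
E
```

```text
clock: 15.0
position: [0.4972, -0.2057, 0.2329]
clock: 15.42
position: [0.4975, -0.2048, 0.2694]
ee_rot: [0.738, 0.675, -0.017, 0.014]
ft_force: [-0.4, 0.0, -2.6]
grip_width: 0.312
grasp_force: 78.9
clock: 15.83
position: [0.4978, -0.2049, 0.27]
ft_force: [-0.5, 0.1, -1.5]
grip_width: 0.314
```

View pics/s7.png

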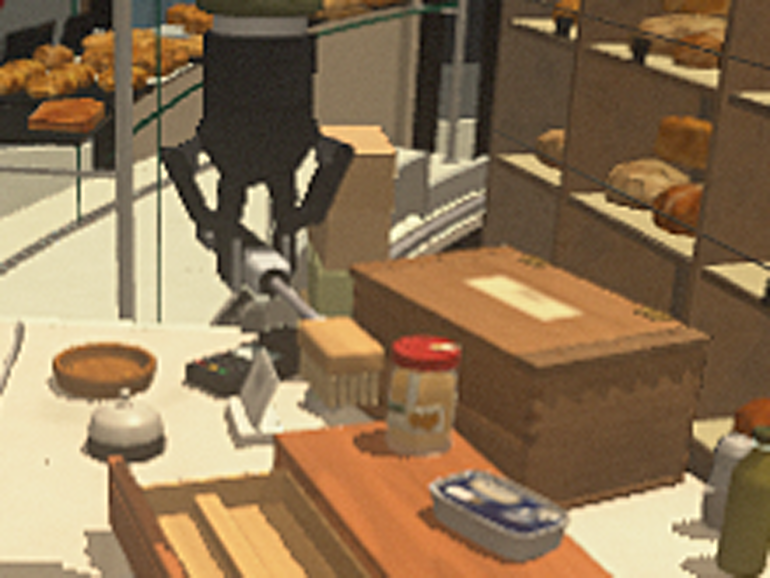

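Run:
```python
from h import *
u=np.array([.0892,.996,0]);h=np.array([.4978,-.2049,.27])
p=proj('side',[h-u*.195+[0,0,-.028],h-u*.195+[.018,0,.008],h-u*.195+[0,0,-.06]]); print((p-[180,60])*3.5)
```

```text
[[356.51538955 405.24634205]
 [387.76071822 343.61397494]
 [353.58671808 455.13793722]]
```

The picture shows the bristles' lower front edge at about (358,407), against a prediction of (357,405) for a level, fully extended brush. That puts the tip at about 0.24 m, with the brush at full length.

```bash
python3 -c "
from workcell import manip; print(manip.hand_in())"
```

```text
the job is handed in; nothing more can be done
None
```

I handed the job in at about 16 s: the drawer is fully open, and the brush, extended to its second stop with the button released, is held still and level with its bristle tip about 24 cm above the worktop; the other things were left untouched.

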